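# Square a die-cast housing into the screwing fixture and latch it

### The job

Get the heavy die-cast housing ready for its lid screws: pushing at its corners with the fingertips only, walk it round until its plain back lies flat along the green fence and its right-hand end is up against the side stop, then push the red-handled latch arm all the way round until it is fully closed behind the housing. Do not lift or tip the housing, and leave the screwdriver, the jar and the loupe where they are.

Things in the scene. Friction and masses are not known exactly. Their poses are not given: they have to be found in the camera images.
- housing: Loose die-cast box, about 0.9 kg, 92 mm (its x) by 130 mm (its y), 53 mm tall, plain sides to 40 mm, dark finned lid; too wide to grip. Origin: centre of underside, z up. +x: plain back, goes to the fence; -x: connector face; -y: its right-hand end. Slides with dry friction. Starts turned 37 to 75 degrees clockwise (from above) from its seated direction, clear of fence and stop, on the robot's side.
- back_left (a point): Left (+y) vertical edge of the housing's plain back, 20 mm above its underside: (46, 65, 20) mm in the housing's frame.
- back_right (a point): Right (-y) vertical edge of the housing's plain back, 20 mm above its underside: (46, -65, 20) mm in the housing's frame.
- fixture: Green L-shaped corner fixture, fixed. Origin at bench level on the fence's working face, opposite the middle of the seated housing; x square into the fence, away from the robot; y left along it; z up. Fence face: plane x = 0, y from -92 to 158 mm, 34 mm high, 8 mm thick, foot behind it to x = 44 mm. Seated, the housing points the same way with its origin at (-46, 0, 0) mm in this frame.
- side_stop (a point): Middle of the side stop's face, the plane y = -65 mm of the fixture's frame, at (-63, -65, 9) mm there. The stop is a green bar 18 mm high, square to the fence, from x = -126 to 0 mm and y = -93 to -65 mm.
- latch (a joint): Angle of the steel latch arm (rad), which swings level about a vertical pin: 0 fully open, 2.0 (hard stop) fully closed; starts at 0 to 0.25. Grows clockwise seen from above, swinging round by the robot's side. At q the arm points pi/2 + 2.0 - q counterclockwise from the fixture's x, so along its +y when closed. Stiff hinge (0.12 N m), stays where it is left.
- latch_pin (a point): Pivot of the latch arm, on the near end of the side stop: (-106.5, -79, 24.5) mm in the fixture's frame. The arm reaches 84 mm from it, is 15 mm wide and lies 19 to 30 mm above the bench. A rubber bumper 60 mm from the pin, on the leading side, stands out 13.5 mm from the arm's centre line and stops 1 mm short of the seated housing.
- latch_end (a point): Point in the middle of the latch arm 75 mm from its pin, 24 mm above the bench, under the round red handle, which is 19 mm across and rises from 35 to 60 mm above the bench.
- screwdriver_teal: Teal screwdriver, 162 mm long, lying behind the fence; to be left alone.
- small_jar: Amber jar with a black lid, 21 mm across, 32 mm tall, standing behind the fence; to be left alone.
- loupe: Black loupe, 34 mm across, 25 mm tall, standing on the robot's side of the latch, to the right; to be left alone.
There are look-alikes about, which are no part of the job. There is more than one size of the housing; the one meant has the size given above.

How it is judged (in metres and radians):
On the way, in this order (a step that is already met when the one before it is completed fails the run):
1. the housing lies flat along the fence and against the side stop, the latch still open (x of each of back_left, back_right in the frame of fixture above -0.004 m and y of back_right in the frame of fixture below -0.06 m and value of joint latch below 1.6 rad), for 0.2 s.
2. the latch is fully closed (value of joint latch above 1.93 rad), for 0.2 s.
At the end, for the whole second after the job is handed in: Both edges of the housing's plain back are within 3 mm of the fence, its right-hand end is within 5 mm of the side stop, it stands level on the bench at rest, and the latch is closed (over 1.93 rad) (x of each of back_left, back_right in the frame of fixture above -0.003 m and y of back_right in the frame of fixture below -0.06 m and height (world z) of housing below 0.006 m and angle between housing's own z axis and vertical below 0.05 rad and value of joint latch above 1.93 rad and linear speed of housing below 0.01 m/s); the robot touches nothing.
It fails at once if the housing is lifted off the bench or tipped (height (world z) of housing above 0.012 m or angle between housing's own z axis and vertical above 0.15 rad).
It fails at once if the arm or the gripper's body, not the fingers, pushes the housing (contact force between the arm and housing above 3 N).
It fails at once if the screwdriver, the jar or the loupe is moved more than 20 mm (distance of any of screwdriver_teal, small_jar, loupe from where it was at the start of the episode above 0.02 m).
It also fails if it takes over 67 s, if anything falls off the work surface, if the arm or the gripper's body presses on something with over 40 N, if the wrist force passes 120 N, or if a joint passes its speed limit or range.

### The arm

A 7-joint arm with a two-finger parallel gripper is mounted at the origin on a cart in front of the work surface, level with it; the furniture and walls round the work are solid. World frame = base frame: x ahead of the robot, y to its left, z up, the work surface at z = 0. Lengths are in mm, angles in rad, forces in N, time in s.
With the tool pointing down it reaches from about 425 to 975 mm from the base axis. Payload 16.7 kg.
Tool frame: the origin (TCP) lies midway between the tips of the shut fingers; the grasp point (between the pads) lies behind it (r.grip_depth is the z of the grasp point in the tool frame, in mm); z points along the fingers, x is the direction in which the jaws open and shut, and the axes are right-handed (so a half turn about z gives the same grasp; the last joint's range is limited). The gripper opens to 85 mm and grips with 20 to 120 N. Pads are 22 mm wide; open, the fingers measure 114 mm over their backs; the gripper's body (76 mm by 85 mm) begins 54 mm behind the grasp point. The pads swing forward as they close: fully open they stand 13 mm farther back than shut.
Start: joints at [-1.435, 0.426, 0.074, 1.606, -0.034, 1.111, -0.067], TCP at [190.305, 647.58, 231.302] pointing down, gripper open.
Joint ranges: [-2.85, 2.85], [-0.5, 2.14], [-1.23, 1.37], [0.21, 2.46], [-1.02, 4.16], [0.16, 2.05], [-2.73, 2.73]. Speed limits (rad/s): [1.89, 1.89, 2.39, 2.39, 3.01, 3.01, 3.01].

### API

Orientations are given as a 3x3 rotation matrix whose columns are the frame's x, y, z axes.
In Python, from cell import r gives the robot as it stands. The module is installed in compiled form; this text tells all that it offers.
- The arm moves only by the shell command python3 -m pendant 'ROWS' [OPENING] [FORCE]. ROWS is JSON, a list of rows, each a list of 2 entries, a list of its own where there are three numbers: the shift along the tool's x, y, z in mm, then the turn, a rotation vector about the tool's x, y, z in degrees. In form: [[[dx, dy, dz], [wx, wy, wz]], ...]. A call has 1 to 12 rows; each row shifts and turns the pose as measured when the row begins, along the tool's axes as they then stand; what a row does not reach is not made up. A row lasts 1/12 s, in which the tool goes at most 41.7 mm and 7.16 degrees, less where a joint would pass 70% of its speed; a pose out of reach is approached as far as the arm can. A call is refused whole if a number of a shift passes 41.7 or a number of a turn 7.16, either way. A call with a gripper value outside its range is refused whole. OPENING is the opening in per cent of the stroke, from 0 (shut) to 100 (fully open), set as the call begins (- or left out, the last holds). The fingers move at their own pace and stop on an object; FORCE is the grip in N (left out, the last holds). Time passes only in rows, so rows that do not move let the fingers close. It gives the time, the measured TCP pose, the force and the opening at its end, in the units of the state.
- r.sense(): the state, without advancing time (a new reading comes with each control period).
- r.capture(name): name is "scene" or "top"; returns a dict with "frame" (400x640x3 uint8, red, green, blue), "fx", "fy", "cx", "cy" (pixels), "eye" and "rotation" of the camera in the world. Camera axes: x right, y down, z forward; pixel columns grow to the right and rows downward; lengths in mm; the calibration is good to about 2 mm. A picture is of the moment at which its call begins. There is no depth.
- r.sign_off(): hands the job in, once; it reports no verdict.
Trained networks look in a picture, given as the dict that the camera call returned (one of the last four; its "shot" number tells which), for a name from the list of things; names that differ only in an ending like _2 or _b are one class to them, and where a whole thing is asked for, a point or a joint stands for the part that bears it (a point fixed in the world has none). Each returns a list of dicts, best first, with "score" (0 to 1); they miss things now and then, are a little off and sometimes report something else, mostly with a low value. They report only what shows in the picture. A call takes as long as a camera call. They do not tell look-alikes from the thing itself.
- r.spot_in(picture, target): "uv" ([column, row] in pixels, amid what is visible of it).
- r.tip_of(picture, target): "uv" ([column, row] in pixels: a listed point, or the origin of a listed thing).
The state is a dict: "time_s": time; "q": joint angles; "joint_velocities": joint speeds; "effort": joint torques, N m; "eef_pos": TCP position; "ee_rot": TCP orientation; "force": force on the tool from outside, world axes, zero at the start; "moment": the same for the moment, N m; "grip_width": finger opening in mm.
Only numpy, scipy, OpenCV 4.12 (cv2) and the standard library are available. Lean on these libraries where they do the work, as an engineer would, in place of code of your own. Each camera call takes 0.05 s, during which the arm holds its last target.

## Working session

There is one attempt and no reset: what is moved stays moved. The work goes in short steps, Python scripts to look and compute and a shell command to move; the robot and the scene stay as the last step left them, time stands still between calls to the robot, and variables do not carry over. Pictures are saved under pics/ and viewed, and the job is handed in when it is done.

```bash
mkdir -p pics; ls
python3 - <<'E'
from cell import r
import cv2,numpy as np
s=r.sense(); print(s['time_s'],s['eef_pos'],np.round(s['ee_rot'],3).tolist(),s['grip_width'],r.grip_depth)
for n in('scene','top'):
    c=r.capture(n); cv2.imwrite(f'pics/{n}0.png',c['frame'][:,:,::-1])
    print(n,c['fx'],c['cx'],c['cy'],np.round(c['eye'],1).tolist(),np.round(c['rotation'],4).tolist())
    for t in('housing','back_left','back_right','fixture','side_stop','latch_pin','latch_end','small_jar','loupe','screwdriver_teal'):
        print(t,[(np.round(d['uv'],1).tolist(),round(d['score'],2)) for d in r.tip_of(c,t)][:4])
E
```

```text
pics
0.0 [190.18585789 647.22508248 230.59864298] [[0.282, 0.959, -0.0], [0.959, -0.282, -0.001], [-0.001, 0.0, -1.0]] 85.58740994255949 -18.700000000000003
scene 396.03782164729563 325.193944250644 197.88317457502745 [286.2, 793.2, 687.1] [[-0.8942, -0.3363, 0.2955], [-0.4474, 0.6465, -0.6179], [0.0167, -0.6847, -0.7286]]
housing [([383.3, 338.2], 0.94), ([326.8, 256.6], 0.7), ([353.4, 222.7], 0.21)]
back_left [([291.9, 233.3], 0.86), ([372.0, 366.5], 0.56)]
back_right [([357.0, 225.8], 0.67)]
fixture []
side_stop [([316.9, 200.9], 0.58)]
latch_pin [([334.2, 193.7], 0.63)]
latch_end [([369.8, 190.1], 0.74)]
small_jar [([255.4, 195.7], 0.53)]
loupe [([391.5, 196.9], 0.65)]
screwdriver_teal []
top 469.9552241518209 318.8284538731123 195.5253951499069 [354.5, 254.0, 1272.8] [[-0.0156, -0.9887, 0.1489], [-0.9996, 0.019, 0.0215], [-0.0241, -0.1485, -0.9886]]
housing [([252.5, 283.3], 0.74), ([293.9, 215.8], 0.66), ([335.5, 180.6], 0.43)]
back_left [([289.6, 187.4], 0.76)]
back_right [([323.0, 225.0], 0.97)]
fixture [([306.8, 163.2], 0.69)]
side_stop [([335.7, 181.5], 0.66)]
latch_pin []
latch_end [([360.5, 215.3], 0.52)]
small_jar [([321.0, 134.6], 0.6)]
loupe [([371.9, 239.1], 0.58)]
screwdriver_teal []
```

View pics/scene0.png

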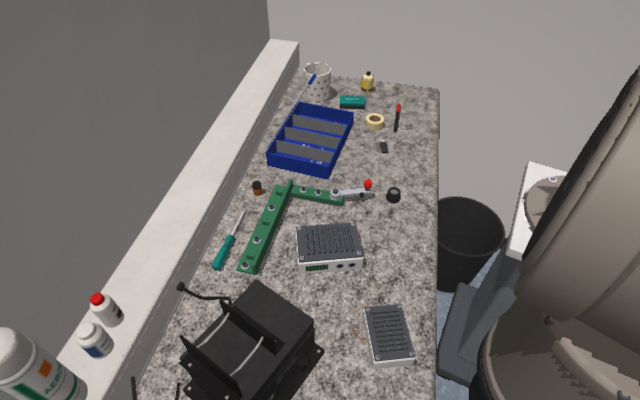

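View pics/top0.png

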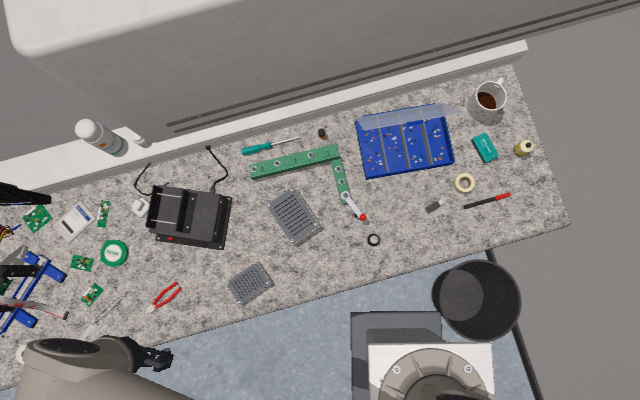

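```bash
cat > h.py <<'E'
import numpy as np,cv2
from cell import r
def ray(c,uv,z):
    d=np.array([(uv[0]-c['cx'])/c['fx'],(uv[1]-c['cy'])/c['fy'],1.]); d=np.array(c['rotation'])@d
    e=np.array(c['eye']); return (e+d*(z-e[2])/d[2])[:2]
def proj(c,P):
    p=(np.atleast_2d(P)-np.array(c['eye']))@np.array(c['rotation'])
    return np.c_[c['cx']+c['fx']*p[:,0]/p[:,2],c['cy']+c['fy']*p[:,1]/p[:,2]]
def T(pose,P):
    x,y,th=pose; P=np.atleast_2d(np.array(P,float)); c,s=np.cos(th),np.sin(th)
    return np.c_[x+c*P[:,0]-s*P[:,1],y+s*P[:,0]+c*P[:,1],P[:,2]]
def Tinv(pose,P):
    x,y,th=pose; P=np.atleast_2d(np.array(P,float)); c,s=np.cos(th),np.sin(th)
    dx=P[:,0]-x;dy=P[:,1]-y
    return np.c_[c*dx+s*dy,-s*dx+c*dy]
E
python3 - <<'E'
from h import *
for n,b in(('scene',(230,160,420,290)),('top',(230,130,400,260))):
    c=r.capture(n); np.save(n+'0.npy',c,allow_pickle=True)
    x0,y0,x1,y1=b
    cv2.imwrite(f'pics/{n}1.png',cv2.resize(c['frame'][y0:y1,x0:x1,::-1],None,fx=4,fy=4,interpolation=cv2.INTER_CUBIC))
E
```

```text
(no output)
```

View pics/scene1.png

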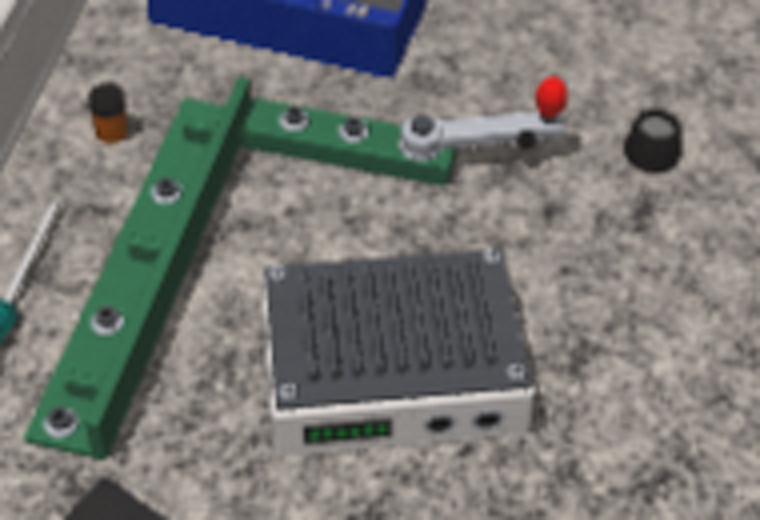

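View pics/top1.png

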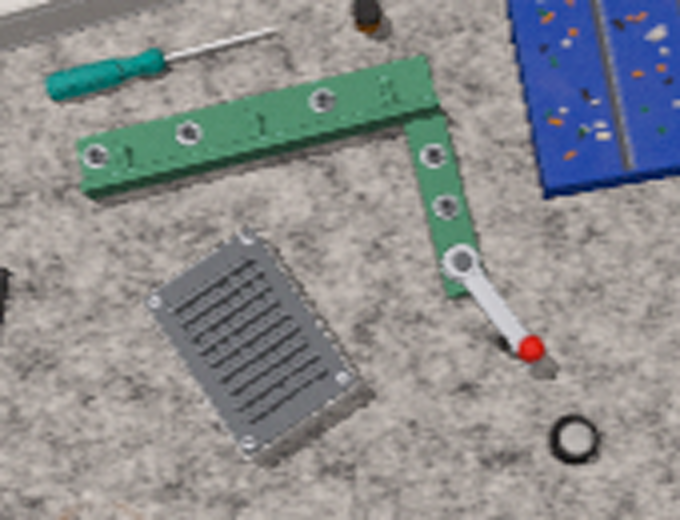

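```bash
cat > fit.py <<'E'
from h import *
from scipy.optimize import least_squares
S=np.load('scene0.npy',allow_pickle=True).item();Tp=np.load('top0.npy',allow_pickle=True).item()
s=lambda u,v:(230+u/4,160+v/4)
t=lambda u,v:(230+u/4,130+v/4)
obsF=[(S,s(105,457),(0,158,0)),(S,s(245,78),(8,-92,34)),(S,s(452,183),(-126,-65,0)),(S,s(422,125),(-106.5,-79,32)),
(Tp,t(87,198),(0,158,0)),(Tp,t(441,112),(0,-92,30)),(Tp,t(447,297),(-126,-65,18)),(Tp,t(461,262),(-106.5,-79,32)),(Tp,t(427,57),(44,-92,5)),(Tp,t(78,143),(44,158,5))]
def fit(obs,x0):
    f=lambda p:np.concatenate([proj(c,T(p,P))[0]-uv for c,uv,P in obs])
    q=least_squares(f,x0,loss='soft_l1'); print(np.round(q.x,3),np.degrees(q.x[2]),np.round(q.fun.reshape(-1,2),1).tolist()); return q.x
F=fit(obsF,[550,270,.24])
for (u,v,z) in((243,230,53),(150,300,53),(250,455,53),(350,378,53)): print(ray(Tp,t(u,v),z))
for (u,v,z) in((265,268,53),(505,258,53),(535,388,53),(275,408,53)): print(ray(S,s(u,v),z))
obsH=[(S,s(278,452),(-46,65,0)),(S,s(532,434),(-46,-65,0)),(S,s(273,408),(-46,65,53)),(S,s(532,388),(-46,-65,53)),(S,s(265,268),(46,65,53)),(S,s(505,252),(46,-65,53)),
(Tp,t(243,230),(46,65,53)),(Tp,t(150,300),(-46,65,53)),(Tp,t(250,452),(-46,-65,53)),(Tp,t(350,378),(46,-65,53)),(Tp,t(373,395),(46,-65,0)),(Tp,t(265,465),(-46,-65,0))]
H=fit(obsH,[450,250,-1])
print('H in F',Tinv(F,T(H,[[0,0,0],[46,65,0],[46,-65,0],[-46,65,0],[-46,-65,0]])),np.degrees(H[2]-F[2]))
for c,n in((S,'scene'),(Tp,'top')):
    im=c['frame'][:,:,::-1].copy(); im=cv2.resize(im,None,fx=4,fy=4,interpolation=cv2.INTER_CUBIC)
    def pl(pose,pts,col): 
        uv=((proj(c,T(pose,pts))+.5)*4-.5).astype(int); cv2.polylines(im,[uv],True,col,1)
    for z in(0,40,53): pl(H,[(46,65,z),(46,-65,z),(-46,-65,z),(-46,65,z)],(255,0,255))
    pl(F,[(0,158,34),(0,-92,34),(8,-92,34),(8,158,34)],(0,255,255))
    pl(F,[(0,158,0),(0,-92,0),(44,-92,0),(44,158,0)],(0,255,255))
    pl(F,[(-126,-93,18),(-126,-65,18),(0,-65,18),(0,-93,18)],(0,0,255))
    x0,y0=(230,160) if n=='scene' else (230,130)
    cv2.imwrite(f'pics/{n}_ov.png',im[y0*4:y0*4+520,x0*4:x0*4+760])
E
python3 fit.py
```

```text
[6.25904e+02 3.09533e+02 2.14000e-01] 12.26667632873993 [[0.2, 0.7], [-1.2, -1.0], [-0.9, 1.5], [0.3, 0.7], [0.9, 0.8], [0.7, -0.8], [0.3, 0.7], [0.3, 0.6], [0.3, -0.1], [-0.4, -1.0]]
[561.08033227 354.25107163]
[515.7120123  415.67912466]
[413.33051272 350.69909214]
[462.11739132 285.20066221]
[559.45931577 356.1994158 ]
[452.53169552 293.3930308 ]
[407.26619982 361.17461072]
[513.14074601 428.58523207]
[487.093 352.136  -0.97 ] -55.5820859242567 [[-0.2, 3.0], [-0.1, 0.6], [0.2, -1.0], [2.2, -3.0], [-1.8, -3.0], [-0.0, -4.9], [1.2, -2.1], [-4.2, 0.5], [-1.0, 3.0], [3.0, 1.0], [-2.4, -1.6], [-3.2, 0.6]]
H in F [[-126.59058834   71.12225416]
 [ -49.0436972    53.02585465]
 [-169.4486332     4.00900665]
 [ -83.73254348  138.23550166]
 [-204.13747947   89.21865366]] -67.84876225299664
```

Run:
```python
from h import *
S=np.load('scene0.npy',allow_pickle=True).item();Tp=np.load('top0.npy',allow_pickle=True).item()
for c,n,b in((S,'scene',(350,290,430,380)),(Tp,'top',(215,250,285,315)),(S,'scene',(290,215,370,280)),(Tp,'top',(260,180,330,250))):
    x0,y0,x1,y1=b
    cv2.imwrite(f'pics/{n}_z{x0}.png',cv2.resize(c['frame'][y0:y1,x0:x1,::-1],None,fx=8,fy=8,interpolation=cv2.INTER_CUBIC)[:600])
```

```text
(no output)
```

View pics/scene_z350.png

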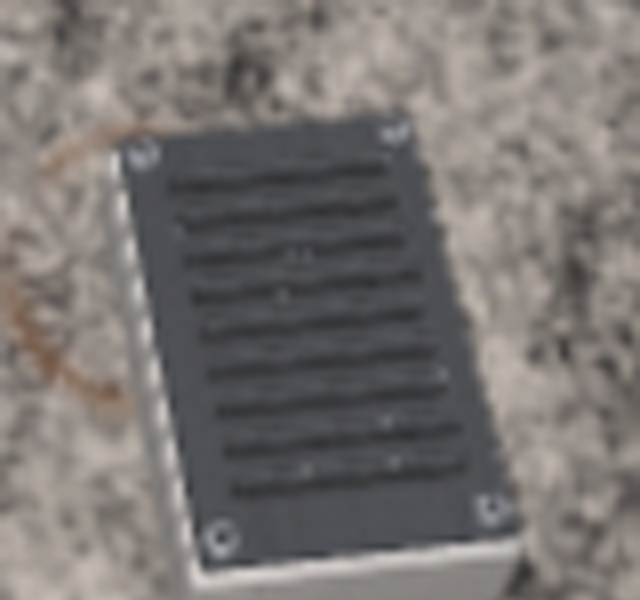

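View pics/top_z215.png

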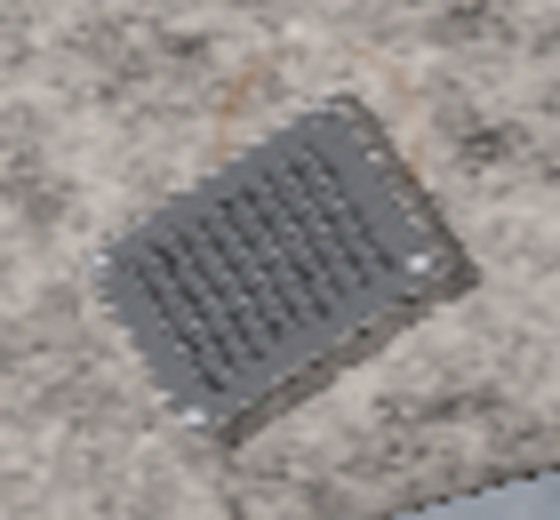

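View pics/scene_z290.png

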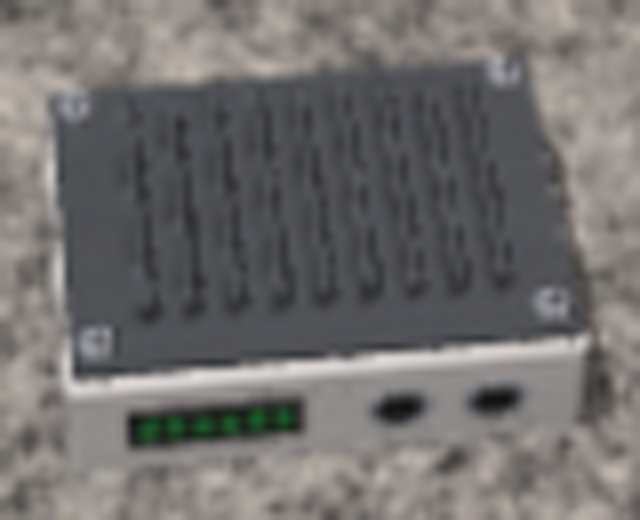

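View pics/top_z260.png

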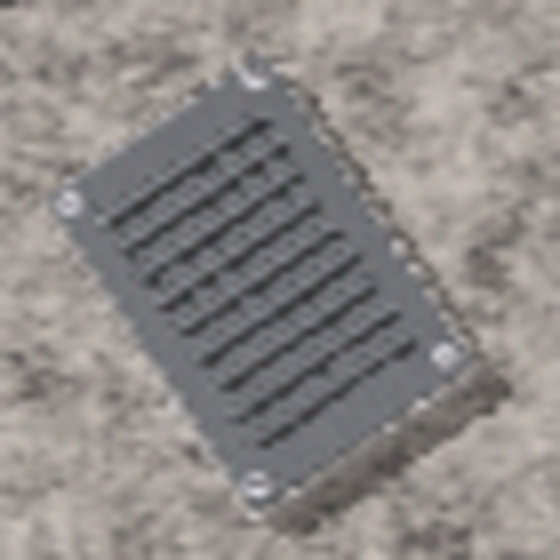

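```bash
cat > fit2.py <<'E'
from h import *
from scipy.optimize import least_squares
S=np.load('scene0.npy',allow_pickle=True).item();Tp=np.load('top0.npy',allow_pickle=True).item()
s=lambda u,v:np.array((290+u/8,215+v/8))-.4
t=lambda u,v:np.array((260+u/8,180+v/8))-.4
# signs sx,sy, z, lid?
obs=[(S,s(70,388),-1,1,40,0),(S,s(588,342),-1,-1,40,0),(S,s(78,467),-1,1,0,0),(S,s(582,428),-1,-1,0,0),
(Tp,t(512,390),1,-1,0,0),(Tp,t(298,532),-1,-1,0,0),(Tp,t(490,362),1,-1,40,0),
(Tp,t(65,205),-1,1,53,1),(Tp,t(235,68),1,1,53,1),(Tp,t(255,505),-1,-1,53,1),(S,s(52,97),1,1,53,1),(S,s(522,62),1,-1,53,1),(S,s(72,375),-1,1,53,1)]
def f(p):
    return np.concatenate([proj(c,T(p[:3],[sx*(p[3]-p[5]*l),sy*(p[4]-p[5]*l),z]))[0]-uv for c,uv,sx,sy,z,l in obs])
q=least_squares(f,[480,352,-.97,46,65,3],loss='soft_l1');print(np.round(q.x,3),np.degrees(q.x[2]));print(np.round(q.fun.reshape(-1,2),1).tolist())
f2=lambda p:f(list(p[:3])+[46,65,p[3]])
q=least_squares(f2,[480,352,-.97,3],loss='soft_l1');print(np.round(q.x,3),np.degrees(q.x[2]));print(np.round(q.fun.reshape(-1,2),1).tolist())
H=q.x[:3];np.save('H.npy',H)
F=np.array([625.904,309.533,.214])
print('H in F',Tinv(F,T(H,[[0,0,0],[46,65,0],[46,-65,0],[-46,65,0],[-46,-65,0]])),np.degrees(H[2]-F[2]))
lo=[ray(Tp,t(u,v),53) for u,v in ((65,205),(235,68))];print(np.linalg.norm(lo[0]-lo[1]))
for c,n in((S,'scene'),(Tp,'top')):
    im=c['frame'][:,:,::-1].copy(); im=cv2.resize(im,None,fx=4,fy=4,interpolation=cv2.INTER_CUBIC)
    def pl(pose,pts,col): 
        uv=((proj(c,T(pose,pts))+.5)*4-.5).astype(int); cv2.polylines(im,[uv],True,col,1)
    for z in(0,40): pl(H,[(46,65,z),(46,-65,z),(-46,-65,z),(-46,65,z)],(255,0,255))
    pl(F,[(0,158,34),(0,-92,34),(8,-92,34),(8,158,34)],(0,255,255))
    pl(F,[(0,158,0),(0,-92,0),(44,-92,0),(44,158,0)],(0,255,255))
    pl(F,[(-126,-93,18),(-126,-65,18),(0,-65,18),(0,-93,18)],(0,0,255))
    x0,y0=(230,160) if n=='scene' else (230,130)
    cv2.imwrite(f'pics/{n}_ov.png',im[y0*4:y0*4+520,x0*4:x0*4+760])
E
python3 fit2.py
```

```text
[487.639 352.616  -0.97   42.672  65.08    4.052] -55.60455160374175
[[-0.2, 0.4], [0.9, -0.8], [-0.6, 1.7], [-0.1, -0.3], [-3.9, -0.7], [-2.9, -0.1], [-1.5, 1.6], [-1.5, -0.4], [1.4, -0.1], [1.3, 0.2], [0.2, -0.1], [-0.1, -1.3], [1.2, -3.8]]
[488.571 351.243  -0.973   5.05 ] -55.76729495228875
[[-0.2, 1.0], [0.9, -0.1], [-0.5, 2.3], [-0.0, 0.5], [-2.4, -1.7], [-3.5, 0.2], [0.0, 0.6], [-1.4, 0.0], [3.0, -0.7], [0.8, 0.0], [0.6, -1.7], [-0.9, -2.7], [1.7, -3.7]]
H in F [[-125.34283701   69.92388879]
 [ -47.8531254    51.58418882]
 [-168.41131321    2.94548662]
 [ -82.2743608   136.90229096]
 [-202.83254861   88.26358877]] -68.02859176808836
71.6138707980574
```

View pics/scene_ov.png

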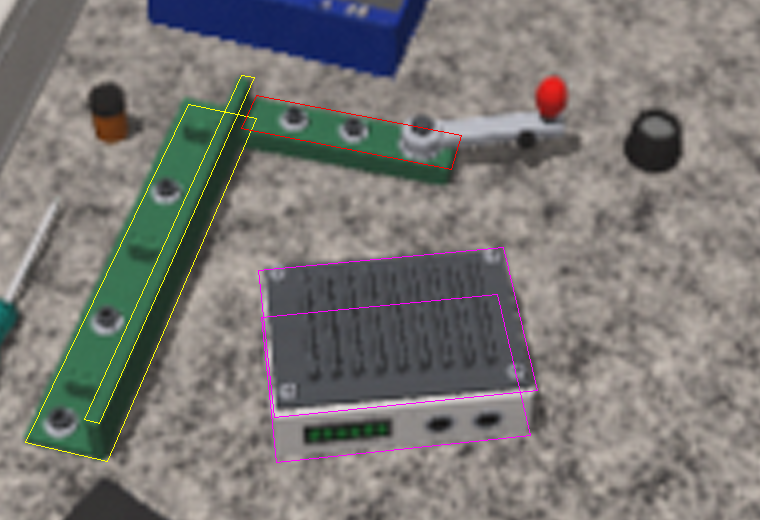

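View pics/top_ov.png

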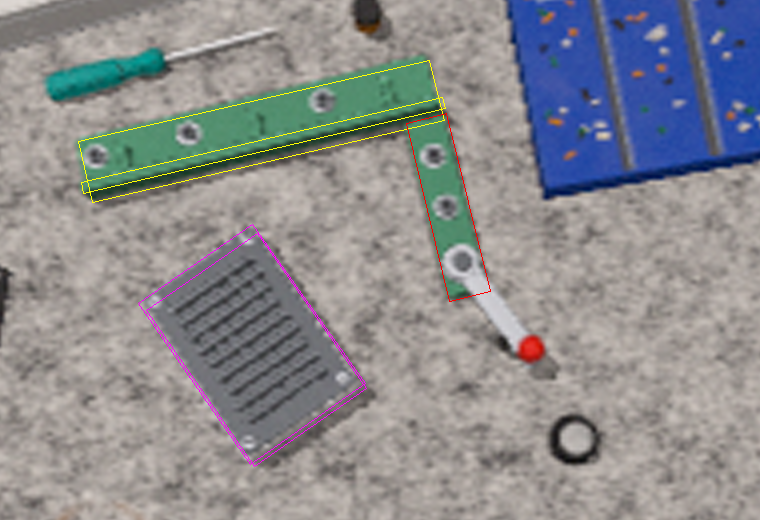

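Run:
```python
from h import *
S=np.load('scene0.npy',allow_pickle=True).item();Tp=np.load('top0.npy',allow_pickle=True).item()
t=lambda u,v:(215+u/8,250+v/8)
n=np.linalg.norm
for z in(40,53):
  L=[ray(Tp,t(*p),z) for p in((95,265),(340,95),(208,430))];print(z,n(L[0]-L[1]),n(L[0]-L[2]),L)
  t2=lambda u,v:(260+u/8,180+v/8)
  L=[ray(Tp,t2(*p),z) for p in((65,205),(240,65),(260,505),(475,365))];print(z,n(L[0]-L[1]),n(L[0]-L[2]),n(L[2]-L[3]),L)
  s=lambda u,v:(350+u/8,290+v/8)
  L=[ray(S,s(*p),z) for p in((120,145),(195,575),(410,112),(520,540))];print(z,n(L[0]-L[1]),n(L[0]-L[2]),n(L[2]-L[3]),n(L[1]-L[3]),L)
```

```text
40 95.69863827064131 64.61640811019294 [array([315.11483006, 522.90326767]), array([368.4348546 , 443.43500765]), array([262.32192137, 485.64485937])]
40 74.28805613793708 118.85685258245236 83.91927502171947 [array([515.72771493, 415.7391429 ]), array([561.63320001, 357.3319368 ]), array([415.58655114, 351.71806261]), array([460.21505185, 280.64949259])]
40 94.90777569340574 66.42479774187177 96.18408797782 67.495223354509 [array([365.2414387 , 452.64421834]), array([315.19514602, 533.28449658]), array([310.21102354, 415.44331563]), array([258.55361725, 496.57833369])]
53 94.68950885637136 63.93503667955606 [array([315.5301312 , 520.06751266]), array([368.28790317, 441.43723487]), array([263.29391671, 483.20198932])]
53 73.50469846501264 117.60352287791355 83.03435742645404 [array([514.02757987, 414.03341933]), array([559.44899772, 356.24210945]), array([414.94239134, 350.68743282]), array([459.10029045, 280.36827142])]
53 93.00125300291407 65.09044570189452 94.25192652050846 66.13936843234885 [array([363.65385172, 459.48630345]), array([314.61289702, 538.5066668 ]), array([309.7288964 , 423.03269848]), array([259.10919241, 502.53786322])]
```

```bash
cat > nav.py <<'E'
from h import *
import sys
F=np.array([625.904,309.533,.214])
# usage: nav.py frame x y z [yawdeg of tool y axis relative to frame]; frame F or H
def go(fr,x,y,z,yaw=None):
    s=r.sense();P=F if fr=='F' else np.load('H.npy')
    w=np.r_[T(P,[x,y,0])[0][:2],z];R=np.array(s['ee_rot']);d=R.T@(w-np.array(s['eef_pos']))
    h=np.arctan2(R[1,1],R[0,1]);out=''
    if yaw is not None:
        a=(np.degrees(P[2]-h)+yaw+180)%360-180; out=f'wz={-a:.1f} total'
    print('world',np.round(w,1),'|w|',round(float(np.hypot(*w[:2]))),'tool shift',np.round(d,1),out)
def st():
    s=r.sense();R=np.array(s['ee_rot']);h=np.degrees(np.arctan2(R[1,1],R[0,1]))
    print('t',s['time_s'],'pos',np.round(s['eef_pos'],1),'F',np.round(Tinv(F,[s['eef_pos']])[0],1),'yawF %.1f'%(h-np.degrees(F[2])),'tilt',np.round(R[2],3),'f',np.round(s['force'],1),'grip',round(s['grip_width'],1))
if __name__=='__main__':
    st()
    a=sys.argv[1:]
    if a: go(a[0],*map(float,a[1:]))
E
python3 nav.py H -85 -48 100 0; python3 -c "
from nav import *
print(np.degrees(r.sense()['q']))"
```

```text
t 1.2 pos [190.3 647.6 231.3] F [-353.9  422.8] yawF -28.6 tilt [-0. -0. -1.] f [ 0.5  0.6 -0.3] grip 85.2
world [401.1 394.5 100. ] |w| 563 tool shift [-183.4  273.6  131.3] wz=39.4 total
[-82.18936899  24.41340868   4.23321219  92.0168739   -1.95451173
  63.64310094  -3.84374239]
```

```bash
python3 -m pendant '[[[0,0,0],[0,0,6.6]],[[0,0,0],[0,0,6.6]],[[0,0,0],[0,0,6.6]],[[0,0,0],[0,0,6.6]],[[0,0,0],[0,0,6.6]],[[0,0,0],[0,0,6.6]]]' 0; python3 nav.py H -85 -48 100 0
```

```text
time_s: 1.7
eef_pos: [190.7, 647.5, 231.4]
ee_rot: [[0.843, 0.538, -0.0], [0.538, -0.843, 0.0], [-0.0, -0.001, -1.0]]
force: [-0.0, 0.1, 0.6]
grip_width: 12.1
t 1.7 pos [190.7 647.5 231.4] F [-353.5  422.6] yawF -69.7 tilt [-0.    -0.001 -1.   ] f [-0.   0.1  0.6] grip 12.1
world [401.1 394.5 100. ] |w| 563 tool shift [ 41.4 326.4 131.3] wz=-1.7 total
```

```bash
python3 -m pendant '[[[4,33,10],[0,0,-1.7]],[[4,33,10],[0,0,0]],[[4,33,10],[0,0,0]],[[4,33,10],[0,0,0]],[[4,33,10],[0,0,0]],[[4,33,10],[0,0,0]],[[4,33,10],[0,0,0]],[[4,33,10],[0,0,0]],[[4,33,10],[0,0,0]],[[3,25,10],[0,0,0]]]' 0; python3 nav.py H -85 -48 12 0
```

```text
time_s: 2.53
eef_pos: [403.2, 398.0, 128.4]
ee_rot: [[0.827, 0.563, 0.0], [0.563, -0.827, 0.008], [0.005, -0.007, -1.0]]
force: [1.5, 0.3, 1.2]
grip_width: -0.3
t 2.5333 pos [403.2 398.  128.4] F [-198.9  133.8] yawF -68.0 tilt [ 0.005 -0.007 -1.   ] f [1.5 0.3 1.2] grip -0.3
world [401.1 394.5  12. ] |w| 563 tool shift [ -4.3   2.5 116.4] wz=0.0 total
```

```bash
python3 -m pendant '[[[-2,-3,35],[0,0,0]],[[-2,0,35],[0,0,0]],[[0,0,25],[0,0,0]],[[0,0,14],[0,0,0]],[[0,0,5],[0,0,0]]]' 0
cat > look.py <<'E'
from nav import *
n=sys.argv[1]
for cam,b in(('scene',(240,150,430,290)),('top',(240,130,400,260))):
    c=r.capture(cam);np.save(f'{cam}_{n}.npy',c,allow_pickle=True)
    x0,y0,x1,y1=b
    cv2.imwrite(f'pics/{cam}_{n}.png',cv2.resize(c['frame'][y0:y1,x0:x1,::-1],None,fx=4,fy=4,interpolation=cv2.INTER_CUBIC))
st()
E
python3 look.py a
```

```text
time_s: 2.95
eef_pos: [405.6, 392.9, 11.3]
ee_rot: [[0.833, 0.553, 0.005], [0.553, -0.833, 0.01], [0.01, -0.006, -1.0]]
force: [-0.0, 0.0, 0.7]
grip_width: 0.2
t 3.05 pos [405.8 393.4  12.6] F [-197.3  128.7] yawF -68.7 tilt [ 0.011 -0.006 -1.   ] f [-0.2 -0.5  0.6] grip 0.1
```

View pics/scene_a.png

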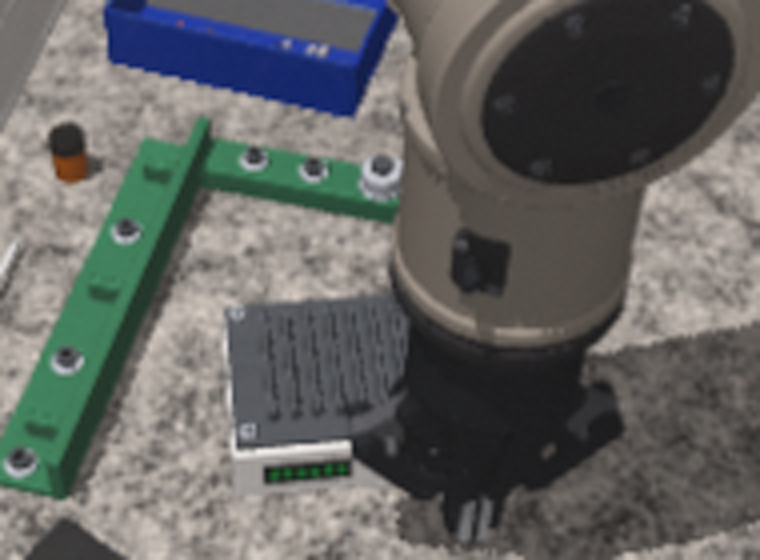

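View pics/top_a.png

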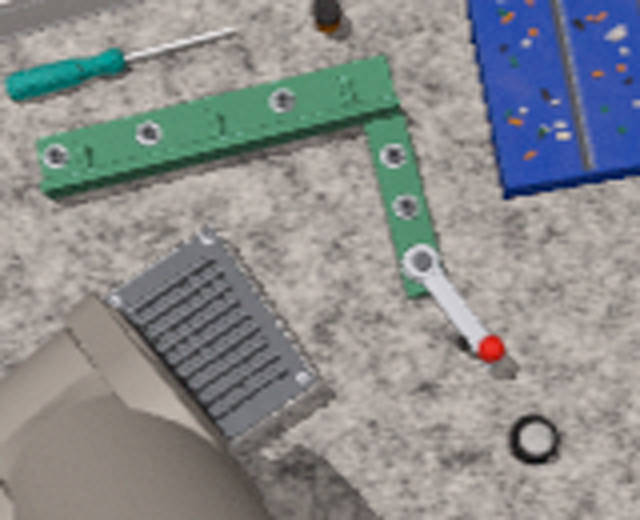

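```bash
python3 -m pendant '[[[0,6,0],[0.4,0.6,0]],[[0,6,0],[0,0,0]],[[0,5,0],[0,0,0]],[[0,4,0],[0,0,0]]]'; python3 -m pendant '[[[0,4,0],[0,0,0]],[[0,4,0],[0,0,0]]]'; python3 -m pendant '[[[0,4,0],[0,0,0]],[[0,4,0],[0,0,0]]]'; python3 nav.py
```

```text
time_s: 3.38
eef_pos: [419.4, 377.0, 16.3]
ee_rot: [[0.832, 0.555, 0.014], [0.554, -0.832, 0.028], [0.027, -0.016, -1.0]]
force: [0.5, -0.3, -0.4]
grip_width: -0.1
time_s: 3.55
eef_pos: [424.2, 370.1, 17.4]
ee_rot: [[0.832, 0.555, 0.014], [0.554, -0.832, 0.03], [0.028, -0.017, -0.999]]
force: [-2.9, 2.3, -1.7]
grip_width: 0.3
time_s: 3.72
eef_pos: [428.5, 363.0, 17.6]
ee_rot: [[0.832, 0.555, 0.014], [0.555, -0.831, 0.03], [0.028, -0.018, -0.999]]
force: [-4.3, 2.1, -1.4]
grip_width: 0.2
t 3.7167 pos [428.5 363.   17.6] F [-181.5   94.2] yawF -68.5 tilt [ 0.028 -0.018 -0.999] f [-4.3  2.1 -1.4] grip 0.2
```

```bash
cat >> nav.py <<'E'
R=np.array(r.sense()['ee_rot']);d=R.T@[0,0,-1.];print('level fix wx,wy',np.round(np.degrees([-d[1],d[0]]),1))
E
python3 -m pendant '[[[-1,4,1],[-1,-1.6,-2]],[[-2.5,5,1],[0,0,-3]],[[-2.5,5,1],[0,0,-3]],[[-2.5,5,1],[0,0,-3]],[[-2.5,5,0],[0,0,-3]],[[-2.5,5,0],[0,0,-3]]]'; python3 look.py b
```

```text
time_s: 4.22
eef_pos: [436.8, 337.5, 15.5]
ee_rot: [[0.62, 0.785, 0.001], [0.785, -0.62, 0.007], [0.006, -0.004, -1.0]]
force: [-2.7, 0.9, -0.7]
grip_width: -0.2
level fix wx,wy [-0.2 -0.3]
t 4.3167 pos [437.5 336.5  15.5] F [-178.3   66.4] yawF -50.7 tilt [ 0.006 -0.003 -1.   ] f [-0.   0.7 -0.2] grip 0.2
```

View pics/scene_b.png

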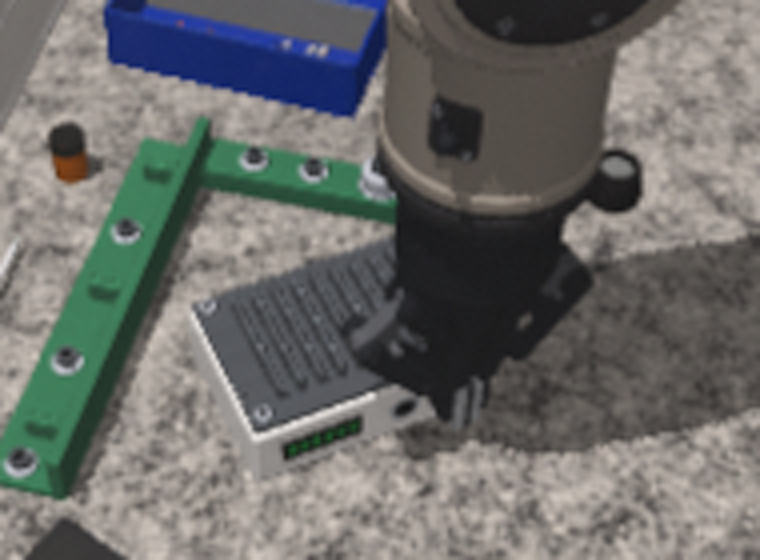

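View pics/top_b.png

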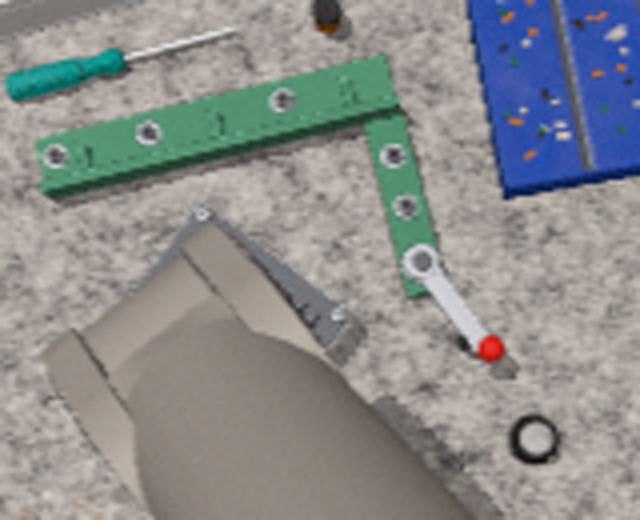

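```bash
cat > hp.py <<'E'
# from BL,BR lid-ish corners in top crop (4x, off 240,130) estimate housing pose; args name u v u v
from nav import *
def est(n,a):
    c=np.load(f'top_{n}.npy',allow_pickle=True).item()
    L=[Tinv(F,[np.r_[ray(c,(240+a[i]/4,130+a[i+1]/4),46),0]])[0] for i in(0,2)]
    m=(L[0]+L[1])/2;d=L[0]-L[1];th=np.arctan2(-d[0],d[1])
    com=m-44*np.array([np.cos(th),np.sin(th)])
    print('len',np.linalg.norm(d),'th',np.degrees(th),'com',com)
    p=np.r_[com,th]
    print('BL BR FL FR',np.round(T(p,[[46,65,0],[46,-65,0],[-46,65,0],[-46,-65,0]])[:,:2],0).tolist())
    s=r.sense();e=Tinv(F,[s['eef_pos']])[0];print('tcp in body',Tinv(p,[np.r_[e,0]])[0])
if __name__=='__main__': est(sys.argv[1],list(map(float,sys.argv[2:])))
E
python3 hp.py b 203 208 366 330
```

```text
level fix wx,wy [-0.2 -0.3]
len 135.35452955908895 th -50.318178034138846 com [-118.29556382   45.18216637]
BL BR FL FR [[-39.0, 51.0], [-139.0, -32.0], [-98.0, 122.0], [-198.0, 39.0]]
tcp in body [-54.66401056 -32.66888082]
```

```bash
python3 -m pendant '[[[-4,4,0],[0,0,-2]],[[-4,5,0],[0,0,-3]],[[-4,5,0],[0,0,-3]],[[-4,5,0],[0,0,-3]],[[-4,5,0],[0,0,-3]],[[-4,5,0],[0,0,-3]],[[-4,5,0],[0,0,-3]],[[-4,5,0],[0,0,-3]]]'; python3 look.py c
```

```text
time_s: 4.98
eef_pos: [456.4, 293.0, 15.5]
ee_rot: [[0.266, 0.964, 0.002], [0.964, -0.266, 0.01], [0.01, -0.001, -1.0]]
force: [-3.2, 1.8, 1.4]
grip_width: -0.0
level fix wx,wy [-0.  -0.6]
t 5.0833 pos [457.2 292.1  15.5] F [-168.6   18.8] yawF -27.8 tilt [ 0.01 -0.   -1.  ] f [-0.3 -0.1 -0.6] grip -0.1
```

View pics/scene_c.png

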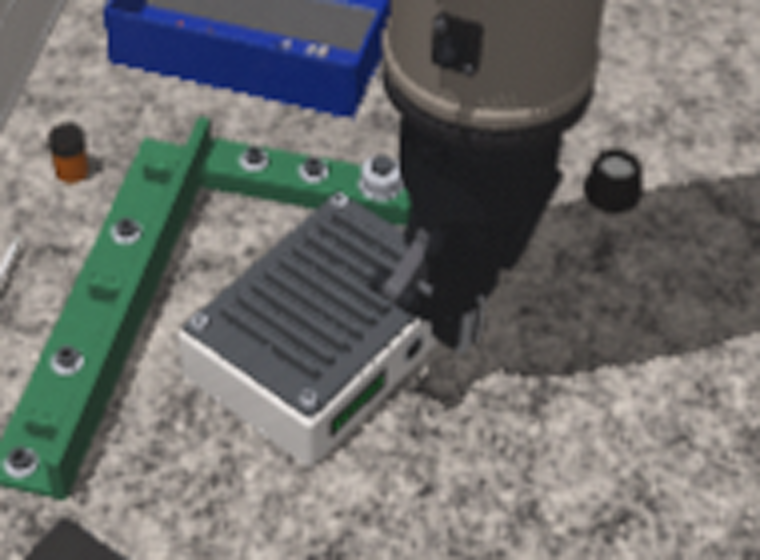

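View pics/top_c.png

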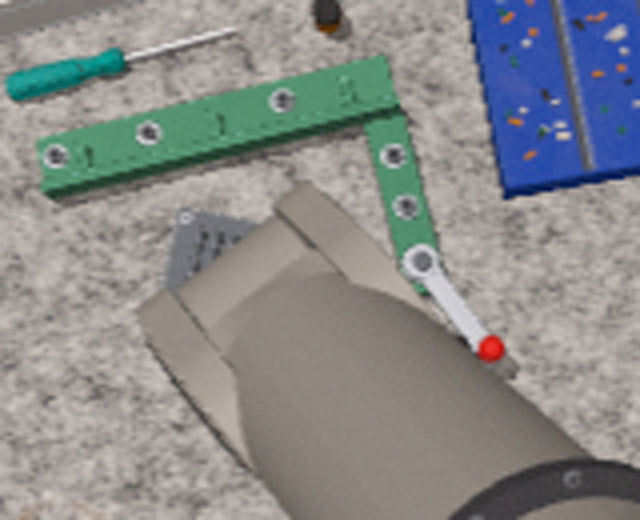

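```bash
cat > se.py <<'E'
# fit pose from scene points: args name then label u v z ; crop 4x off 240,150 ; 'top' points prefix t off 240,130
from nav import *
from scipy.optimize import least_squares
lab={'BL':(46,65),'BR':(46,-65),'FL':(-46,65),'FR':(-46,-65)}
n=sys.argv[1];a=sys.argv[2:];obs=[]
C={k:np.load(f'{m}_{n}.npy',allow_pickle=True).item() for k,m in(('s','scene'),('t','top'))}
for i in range(0,len(a),4):
    cam=a[i][0];l=a[i][1:];u,v,z=map(float,a[i+1:i+4])
    k=1 if z<=40 else .93
    obs.append((C[cam],(240+u/4-.4,(150 if cam=='s' else 130)+v/4-.4),(lab[l][0]*k,lab[l][1]*k,z)))
f=lambda p:np.concatenate([proj(c,T(p,P))[0]-uv for c,uv,P in obs])
q=least_squares(f,[530,330,-.3],loss='soft_l1',x_scale=[10,10,.1]);H=q.x;np.save('H.npy',H)
print(np.round(H,2),'res',np.round(q.fun.reshape(-1,2),1).tolist())
print('yaw in F %.1f'%np.degrees(H[2]-F[2]),'com,BL,BR,FL,FR in F',np.round(Tinv(F,T(H,[[0,0,0]]+[list(lab[k])+[0] for k in('BL','BR','FL','FR')])),1).tolist())
e=r.sense()['eef_pos'];print('tcp in body',np.round(Tinv(H,[e])[0],1))
E
python3 se.py c sBL 180 332 40 sFL 310 428 40 sFL 303 467 0 sBL 184 365 0 sBR 340 192 53 tBL 182 210 46
```

```text
level fix wx,wy [-0.  -0.6]
[ 5.2044e+02  3.1930e+02 -2.6000e-01] res [[-0.8, -0.6], [-0.3, 0.0], [1.4, 1.6], [-0.7, 2.7], [0.5, -1.8], [1.1, -0.0]]
yaw in F -26.9 com,BL,BR,FL,FR in F [[-101.0, 31.9], [-30.5, 69.0], [-89.4, -46.8], [-112.5, 110.7], [-171.4, -5.2]]
tcp in body [-54.3 -42.4]
```

```bash
python3 -m pendant '[[[-3,4,0],[0,-0.6,-2]],[[-3,5,0],[0,0,-3]],[[-3,5,0],[0,0,-3]],[[-3,5,0],[0,0,-3]],[[-3,5,0],[0,0,-3]],[[-3,5,0],[0,0,-3]],[[-3,5,0],[0,0,-3]],[[-3,5,0],[0,0,-3]],[[-3,5,0],[0,0,-3]]]'; python3 look.py d
```

```text
time_s: 5.83
eef_pos: [490.3, 266.1, 14.9]
ee_rot: [[-0.173, 0.985, -0.013], [0.985, 0.173, -0.003], [-0.001, -0.013, -1.0]]
force: [-9.1, -0.7, 7.7]
grip_width: -0.2
level fix wx,wy [-0.7  0.1]
t 5.9333 pos [491.5 265.7  14.9] F [-140.7  -14.3] yawF -2.4 tilt [-0.001 -0.012 -1.   ] f [-0.9 -0.8 -0.4] grip -0.3
```

View pics/scene_d.png

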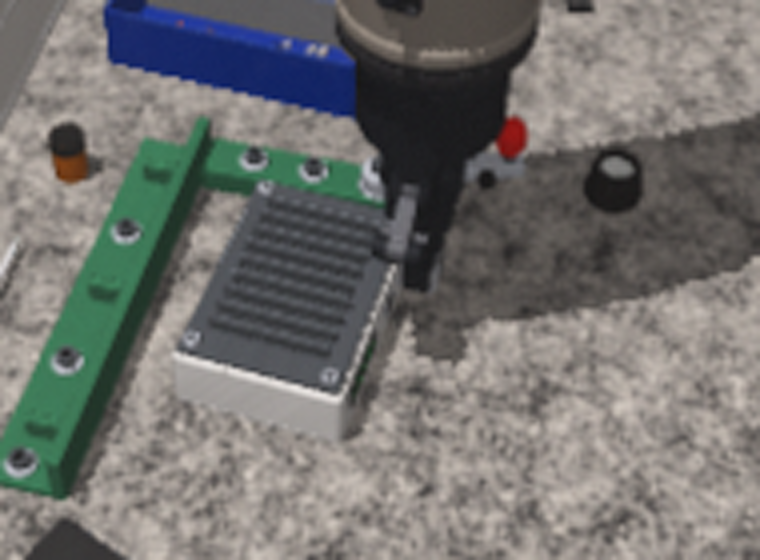

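View pics/top_d.png

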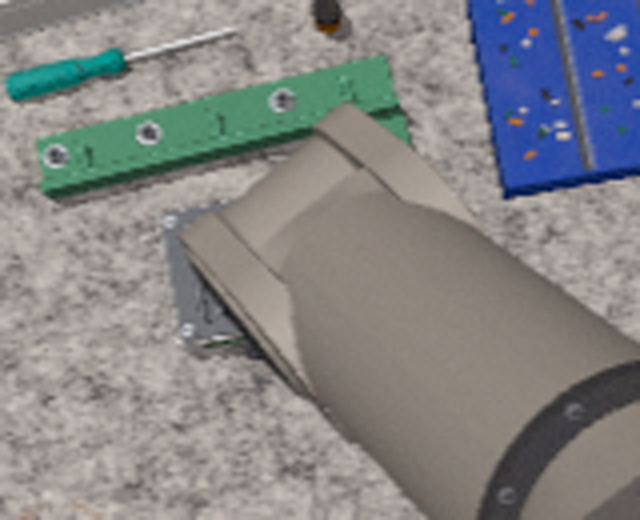

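```bash
python3 se.py d sBL 174 352 40 sFL 340 408 40 sFL 343 443 0 sBL 180 396 0 sBR 264 183 53 sFL 338 392 53 tBL 162 209 46 tFL 182 345 46; python3 nav.py F -145 22 15 0
```

```text
level fix wx,wy [-0.7  0.1]
[5.3771e+02 3.1579e+02 1.2000e-01] res [[-0.6, 0.7], [0.4, -0.5], [-0.7, 2.1], [-0.9, 1.3], [0.7, -2.5], [0.2, -2.6], [0.8, 2.0], [-0.1, -0.3]]
yaw in F -5.2 com,BL,BR,FL,FR in F [[-84.9, 24.8], [-33.2, 85.5], [-44.9, -44.0], [-124.8, 93.7], [-136.5, -35.8]]
tcp in body [-52.1 -44. ]
t 5.9333 pos [491.5 265.7  14.9] F [-140.7  -14.3] yawF -2.4 tilt [-0.001 -0.012 -1.   ] f [-0.9 -0.8 -0.4] grip -0.3
world [479.5 300.2  15. ] |w| 566 tool shift [36.1 -5.8 -0. ] wz=-2.4 total
level fix wx,wy [-0.7  0.1]
```

```bash
python3 -m pendant '[[[0,-6,0],[-0.7,0,-2.4]],[[11,0,0],[0,0,0]],[[11,0,0],[0,0,0]],[[11,0,0],[0,0,0]],[[0,5,0],[0,0,0]],[[0,5,0],[0,0,0]],[[0,5,0],[0,0,0]],[[0,5,0],[0,0,0]],[[0,5,0],[0,0,0]],[[0,5,0],[0,0,0]]]'; python3 nav.py;  python3 look.py e
```

```text
time_s: 6.77
eef_pos: [500.6, 307.3, 14.0]
ee_rot: [[-0.21, 0.978, -0.008], [0.978, 0.21, -0.007], [-0.005, -0.009, -1.0]]
force: [-15.1, -3.9, 13.5]
grip_width: -0.1
t 6.7667 pos [500.6 307.3  14. ] F [-122.9   24.4] yawF -0.2 tilt [-0.005 -0.009 -1.   ] f [-15.1  -3.9  13.5] grip -0.1
level fix wx,wy [-0.5  0.3]
level fix wx,wy [-0.5  0.3]
t 6.8667 pos [501.7 307.5  14. ] F [-121.8   24.4] yawF -0.2 tilt [-0.004 -0.008 -1.   ] f [-6.7 -2.   4.1] grip 0.1
```

View pics/scene_e.png

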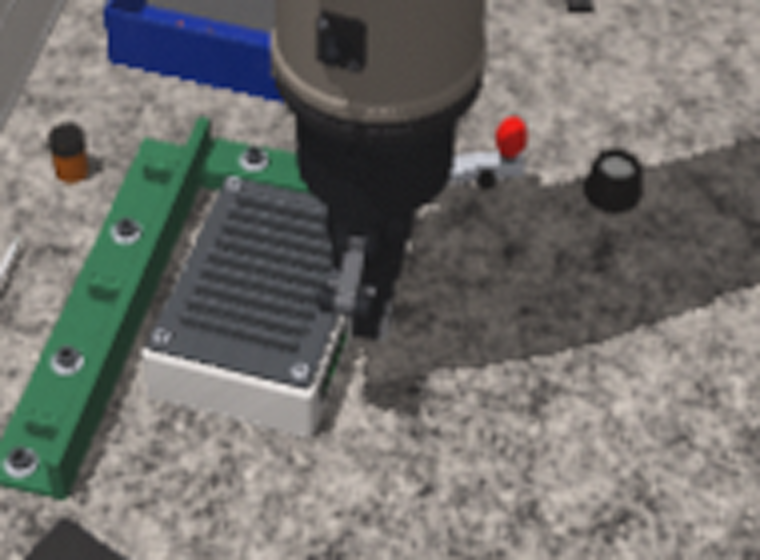

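```bash
python3 -m pendant '[[[-1,5,-1],[-0.5,0,0]],[[-1,5,-1],[0,0,0]],[[-1,5,-1],[0,0,0]],[[-1,5,-1],[0,0,0]],[[0,5,0],[0,0,0]]]'; python3 nav.py;  python3 look.py f
```

```text
time_s: 7.28
eef_pos: [522.3, 307.7, 15.4]
ee_rot: [[-0.21, 0.978, -0.011], [0.978, 0.21, -0.01], [-0.007, -0.013, -1.0]]
force: [-48.4, -11.2, 39.1]
grip_width: 0.2
t 7.2833 pos [522.3 307.7  15.4] F [-101.6   20.2] yawF -0.1 tilt [-0.007 -0.013 -1.   ] f [-48.4 -11.2  39.1] grip 0.2
level fix wx,wy [-0.7  0.4]
level fix wx,wy [-0.7  0.4]
t 7.3833 pos [522.1 307.7  15.3] F [-101.8   20.2] yawF -0.1 tilt [-0.008 -0.013 -1.   ] f [-21.5  -1.    7. ] grip -0.1
```

View pics/scene_f.png

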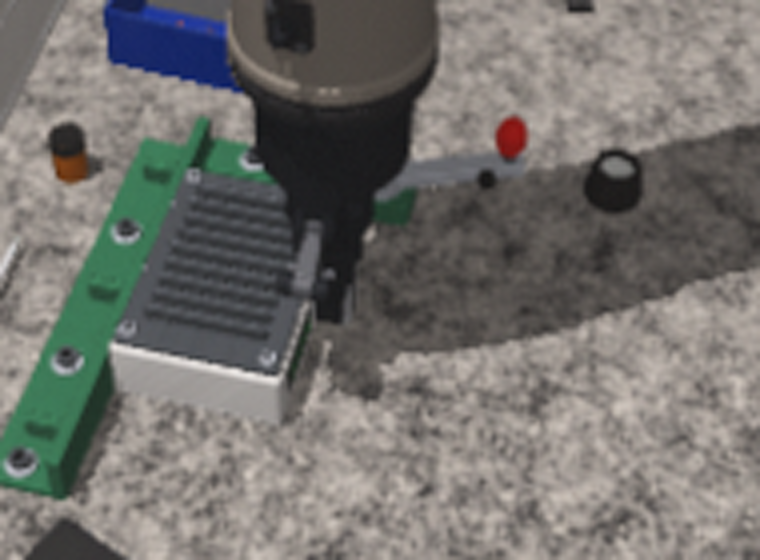

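View pics/top_f.png

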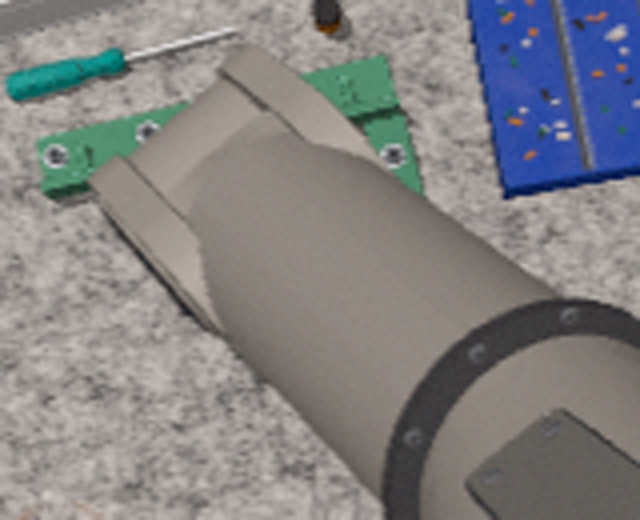

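```bash
python3 se.py f sBL 112 343 40 sFL 280 382 40 sFL 280 420 0 sBL 119 390 0 sBR 192 170 53 sFL 276 366 53; python3 nav.py F -46 115 15 0
```

```text
level fix wx,wy [-0.7  0.4]
[5.7531e+02 3.2170e+02 2.0000e-01] res [[-0.7, 0.2], [0.3, 0.4], [0.5, 2.3], [-0.8, 0.1], [0.2, -2.6], [0.3, -1.7]]
yaw in F -0.7 com,BL,BR,FL,FR in F [[-46.9, 22.6], [-0.0, 87.0], [-1.7, -43.0], [-92.0, 88.2], [-93.7, -41.8]]
tcp in body [-54.9  -3.1]
t 7.3833 pos [522.1 307.7  15.3] F [-101.8   20.2] yawF -0.1 tilt [-0.008 -0.013 -1.   ] f [-21.5  -1.    7. ] grip -0.1
world [556.5 412.1  15. ] |w| 693 tool shift [94.9 55.6 -1.2] wz=-0.1 total
level fix wx,wy [-0.7  0.4]
```

```bash
python3 -m pendant '[[[0,-12,0],[-0.7,0.4,0]],[[0,-12,0],[0,0,0]],[[25,0,0],[0,0,0]],[[25,0,0],[0,0,0]],[[25,0,0],[0,0,0]],[[25,0,0],[0,0,0]],[[0,25,0],[0,0,0]],[[0,25,0],[0,0,0]],[[0,25,0],[0,0,0]],[[0,0,0],[0,0,0]]]'; python3 nav.py F -48 110 14 0
```

```text
time_s: 8.22
eef_pos: [557.1, 423.4, 19.5]
ee_rot: [[-0.208, 0.978, 0.008], [0.978, 0.208, 0.004], [0.003, 0.009, -1.0]]
force: [-0.5, -0.9, 1.1]
grip_width: 0.5
t 8.2167 pos [557.1 423.4  19.5] F [-43.1 125.9] yawF -0.2 tilt [ 0.003  0.009 -1.   ] f [-0.5 -0.9  1.1] grip 0.5
world [555.6 406.8  14. ] |w| 689 tool shift [-15.9  -4.9   5.4] wz=-0.2 total
level fix wx,wy [ 0.5 -0.1]
```

```bash
python3 -m pendant '[[[-5,-2,3],[0.5,0,0]],[[-5,-2,2],[0,0,0]],[[-5,0,0],[0,0,0]],[[-4,0,0],[0,0,0]],[[-4,0,0],[0,0,0]],[[-4,0,0],[0,0,0]],[[-4,0,0],[0,0,0]]]'; python3 nav.py F -48 110 14 0
python3 -m pendant '[[[-4,0.5,0],[0,0,0]],[[-4,0.5,0],[0,0,0]],[[-4,0.5,0],[0,0,0]]]'; python3 nav.py; python3 look.py g
```

```text
time_s: 8.8
eef_pos: [559.0, 390.6, 14.3]
ee_rot: [[-0.209, 0.978, -0.001], [0.978, 0.209, 0.005], [0.005, 0.0, -1.0]]
force: [-0.4, 3.4, -2.5]
grip_width: 0.4
t 8.8 pos [559.  390.6  14.3] F [-48.1  93.4] yawF -0.2 tilt [ 0.005  0.    -1.   ] f [-0.4  3.4 -2.5] grip 0.4
world [555.6 406.8  14. ] |w| 689 tool shift [16.6  0.1  0.4] wz=-0.2 total
level fix wx,wy [ 0.  -0.3]
time_s: 9.05
eef_pos: [562.4, 378.7, 14.4]
ee_rot: [[-0.21, 0.978, -0.001], [0.978, 0.21, 0.005], [0.006, -0.0, -1.0]]
force: [-0.8, 3.6, -2.9]
grip_width: 0.2
t 9.05 pos [562.4 378.7  14.4] F [-47.3  81.1] yawF -0.1 tilt [ 0.006 -0.    -1.   ] f [-0.8  3.6 -2.9] grip 0.2
level fix wx,wy [-0.  -0.3]
level fix wx,wy [-0.  -0.3]
t 9.15 pos [562.7 378.5  14.5] F [-47.1  80.8] yawF -0.2 tilt [ 0.006 -0.    -1.   ] f [-1.1  1.1 -1.2] grip -0.2
```

View pics/scene_g.png

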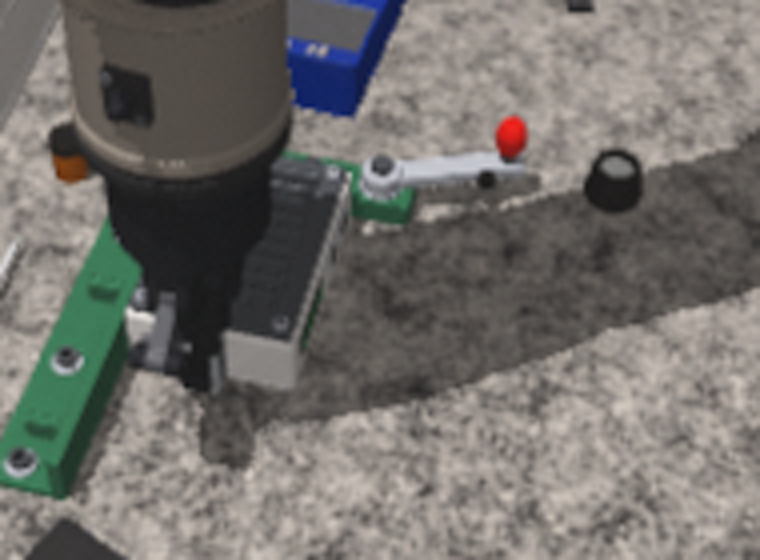

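View pics/top_g.png

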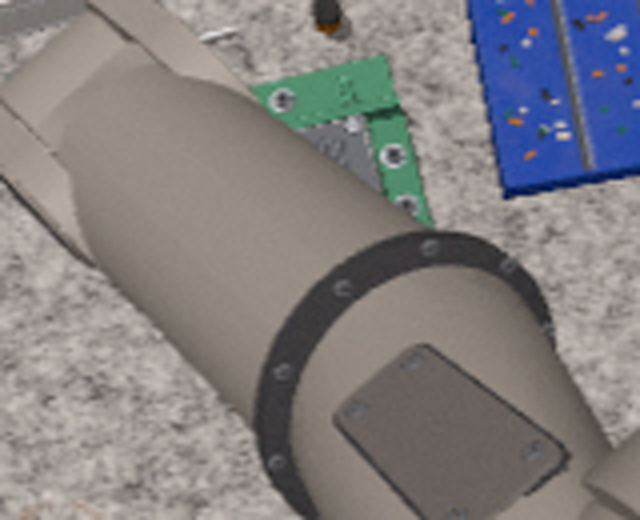

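```bash
python3 -m pendant '[[[-4,0.5,0],[0,0,0]],[[-3,0.5,0],[0,0,0]]]'; python3 -m pendant '[[[-3,0,0],[0,0,0]],[[-3,0,0],[0,0,0]]]';python3 -m pendant '[[[-4,0,0],[0,0,0]],[[-4,0,0],[0,0,0]]]'; python3 nav.py
```

```text
time_s: 9.32
eef_pos: [563.0, 378.2, 15.4]
ee_rot: [[-0.213, 0.977, -0.002], [0.977, 0.213, 0.013], [0.013, 0.001, -1.0]]
force: [-6.9, 15.0, -2.2]
grip_width: 0.0
time_s: 9.48
eef_pos: [562.7, 378.2, 16.4]
ee_rot: [[-0.218, 0.976, -0.002], [0.976, 0.218, 0.02], [0.02, 0.003, -1.0]]
force: [-2.9, 14.5, -2.0]
grip_width: 0.0
time_s: 9.65
eef_pos: [562.8, 378.1, 17.7]
ee_rot: [[-0.223, 0.975, -0.001], [0.974, 0.223, 0.03], [0.029, 0.006, -1.0]]
force: [-5.3, 20.1, -1.6]
grip_width: -0.2
t 9.65 pos [562.8 378.1  17.7] F [-47.1  80.4] yawF 0.6 tilt [ 0.029  0.006 -1.   ] f [-5.3 20.1 -1.6] grip -0.2
level fix wx,wy [ 0.3 -1.7]
```

```bash
python3 -m pendant '[[[8,0,0],[0.3,-1.7,0.6]],[[8,0,0],[0,0,0]],[[0,-25,0],[0,0,0]],[[0,-25,0],[0,0,0]],[[0,-28,0],[0,0,0]],[[0,-5,0],[0,0,0]],[[-25,0,0],[0,0,0]],[[-25,0,0],[0,0,0]],[[-25,0,0],[0,0,0]],[[-20,0,0],[0,0,0]],[[0,0,0],[0,0,0]]]'; python3 nav.py F -103 0 15 0; python3 look.py h
```

```text
time_s: 10.57
eef_pos: [497.9, 277.9, 18.5]
ee_rot: [[-0.217, 0.976, 0.004], [0.976, 0.217, 0.001], [0.0, 0.004, -1.0]]
force: [0.5, -0.4, -0.2]
grip_width: 0.3
t 10.5667 pos [497.9 277.9  18.5] F [-131.8   -3.8] yawF 0.3 tilt [ 0.     0.004 -1.   ] f [ 0.5 -0.4 -0.2] grip 0.3
world [525.3 287.7  15. ] |w| 599 tool shift [ 3.6 28.8  3.6] wz=0.3 total
level fix wx,wy [ 0.3 -0. ]
level fix wx,wy [ 0.3 -0. ]
t 10.6667 pos [497.2 281.6  18.7] F [-131.7    0. ] yawF 0.4 tilt [ 0.002  0.005 -1.   ] f [ 0.3 -0.3 -0.3] grip 0.3
```

View pics/scene_h.png

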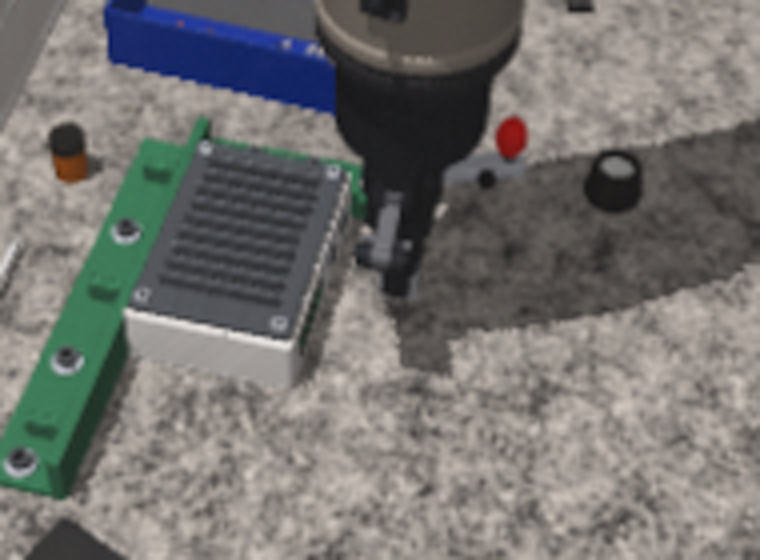

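```bash
python3 se.py h sBL 127 312 40 sFL 293 347 40 sFL 292 388 0 sBL 132 358 0 sBR 205 141 53 sFL 290 335 53 sFR 348 168 53
python3 -m pendant '[[[-2,8,2],[0,0,0]],[[-2,8,0],[0,0,0]],[[-2,5,0],[0,0,0]],[[-2,4,0],[0,0,0]],[[0,4,0],[0,0,0]],[[0,4,0],[0,0,0]],[[0,4,0],[0,0,0]]]'; python3 nav.py
```

```text
level fix wx,wy [ 0.3 -0.1]
[5.7944e+02 3.0073e+02 2.0000e-01] res [[-0.7, 0.2], [0.1, 1.0], [0.5, 2.2], [-0.4, 0.4], [-0.0, -1.8], [-0.1, -2.0], [0.6, -1.2]]
yaw in F -0.7 com,BL,BR,FL,FR in F [[-47.3, 1.3], [-0.5, 65.7], [-2.0, -64.3], [-92.5, 66.8], [-94.0, -63.2]]
tcp in body [-84.4  -2.2]
time_s: 11.25
eef_pos: [527.7, 282.7, 14.6]
ee_rot: [[-0.225, 0.974, -0.015], [0.974, 0.225, -0.005], [-0.002, -0.016, -1.0]]
force: [-25.8, -7.8, 20.1]
grip_width: 0.0
t 11.25 pos [527.7 282.7  14.6] F [-101.6   -5.4] yawF 0.8 tilt [-0.002 -0.016 -1.   ] f [-25.8  -7.8  20.1] grip 0.0
level fix wx,wy [-0.9  0.1]
```

```bash
python3 - <<'E'
from nav import *
Tp=np.load('top0.npy',allow_pickle=True).item();S=np.load('scene0.npy',allow_pickle=True).item()
for c,uv,z in((Tp,(230+531/4,130+348/4),52),(S,(230+552/4,160+95/4),50),(Tp,(230+575/4,130+440/4),20),(S,(230+655/4,160+142/4),13)):
    w=ray(c,uv,z);print(np.round(w,1),np.round(Tinv(F,[np.r_[w,0]])[0],1))
for q in(0,.1,.25):
    a=np.pi/2+2-q;print(q,-106.5+75*np.cos(a),-79+75*np.sin(a))
E
python3 -m pendant '[[[0,-8,0],[-0.9,0,0.8]],[[0,-15,0],[0,0,0]],[[0,-15,-20],[0,0,0]],[[0,0,-35],[0,0,0]],[[0,0,-35],[0,0,0]],[[0,0,0],[0,0,0]]]'; python3 nav.py
```

```text
level fix wx,wy [-0.9  0.1]
[479.7 167.1] [-173.1 -108.2]
[477.5 167.9] [-175.1 -106.9]
[421.2 137.5] [-236.5 -124.6]
[419.6 140. ] [-237.6 -121.9]
0 -174.6973070119261 -110.21101274103567
0.1 -177.4725065765561 -103.24671751476275
0.25 -180.29894601554525 -92.3684541737119
time_s: 11.75
eef_pos: [486.8, 275.2, 104.6]
ee_rot: [[-0.215, 0.977, -0.008], [0.977, 0.215, -0.006], [-0.004, -0.01, -1.0]]
force: [1.5, 0.8, 0.1]
grip_width: -0.4
t 11.75 pos [486.8 275.2 104.6] F [-143.2   -4. ] yawF 0.1 tilt [-0.004 -0.01  -1.   ] f [1.5 0.8 0.1] grip -0.4
level fix wx,wy [-0.5  0.2]
```

```bash
python3 - <<'E'
from nav import *
prev=None
for a in (215,203,193,183,173,163,153,143,133,123,113,103,96,90):
    t=np.radians(a);n=np.array([np.sin(t),-np.cos(t)]);d=7.5+9*abs(n[0])+14.5*abs(n[1])
    p=np.array([-106.5,-79])+48*np.array([np.cos(t),np.sin(t)])-d*n
    print(a,np.round(p,1),'tool dx,dy',None if prev is None else np.round((p-prev)[::-1],1)); prev=p
E
python3 nav.py F -150 -140 80 0
```

```text
level fix wx,wy [-0.5  0.2]
215 [-131.7 -126.6] tool dx,dy None
203 [-141.2 -120.2] tool dx,dy [ 6.5 -9.4]
193 [-147.9 -112.8] tool dx,dy [ 7.3 -6.8]
183 [-153.3 -103.9] tool dx,dy [ 8.9 -5.3]
173 [-156.9  -96. ] tool dx,dy [ 8.  -3.7]
163 [-159.4  -87.9] tool dx,dy [ 8.1 -2.5]
153 [-160.4  -79. ] tool dx,dy [ 8.9 -1. ]
143 [-159.6  -69.7] tool dx,dy [9.4 0.8]
133 [-156.8  -60.2] tool dx,dy [9.4 2.8]
123 [-151.9  -51.2] tool dx,dy [9.  4.9]
113 [-145.   -43.2] tool dx,dy [8.  6.9]
103 [-136.3  -36.6] tool dx,dy [6.6 8.7]
96 [-129.4  -33.1] tool dx,dy [3.5 6.9]
90 [-123.  -31.] tool dx,dy [2.1 6.4]
t 11.75 pos [486.8 275.2 104.6] F [-143.2   -4. ] yawF 0.1 tilt [-0.004 -0.01  -1.   ] f [1.5 0.8 0.1] grip -0.4
world [509.1 140.9  80. ] |w| 528 tool shift [-135.9   -6.9   25.3] wz=0.1 total
level fix wx,wy [-0.5  0.2]
```

```bash
python3 -m pendant '[[[-33,-1,0],[-0.5,0.2,0]],[[-33,-1,0],[0,0,0]],[[-33,-1,0],[0,0,0]],[[-33,0,0],[0,0,0]],[[0,0,0],[0,0,0]]]'; python3 nav.py F -146 -140 16 0; python3 look.py i
```

```text
time_s: 12.17
eef_pos: [515.8, 146.5, 108.3]
ee_rot: [[-0.223, 0.975, 0.006], [0.975, 0.223, 0.004], [0.003, 0.007, -1.0]]
force: [0.3, -0.4, 0.3]
grip_width: -0.1
t 12.1667 pos [515.8 146.5 108.3] F [-142.2 -136. ] yawF 0.7 tilt [ 0.003  0.007 -1.   ] f [ 0.3 -0.4  0.3] grip -0.1
world [513.  141.7  16. ] |w| 532 tool shift [-4.2 -4.5 92.3] wz=0.7 total
level fix wx,wy [ 0.4 -0.2]
level fix wx,wy [ 0.4 -0.2]
t 12.2667 pos [514.9 151.5 108.3] F [-142.  -130.8] yawF 0.8 tilt [ 0.005  0.007 -1.   ] f [-1.   0.5 -1. ] grip 0.1
```

View pics/scene_i.png

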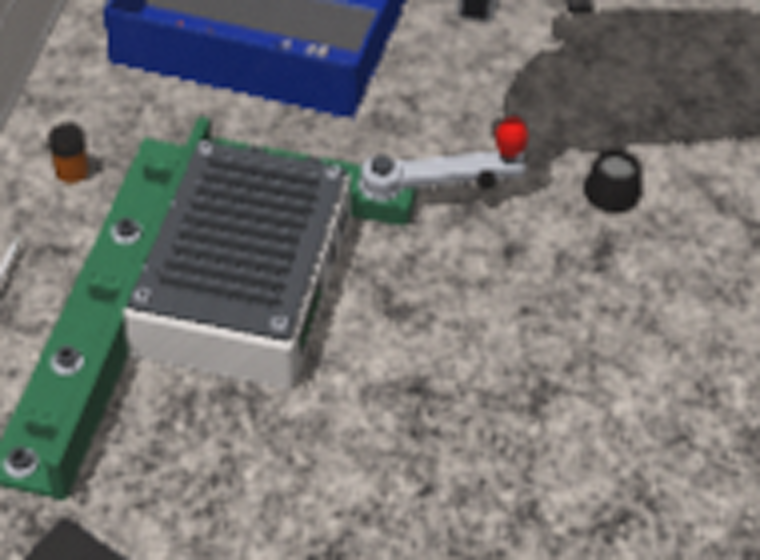

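```bash
python3 -m pendant '[[[-10,-3,10],[0.4,-0.2,0.7]],[[-3,-1,30],[0,0,0]],[[0,0,25],[0,0,0]],[[0,0,15],[0,0,0]],[[0,0,8],[0,0,0]],[[0,0,2],[0,0,0]]]'; python3 nav.py F -143 -121 16 0
```

```text
time_s: 12.77
eef_pos: [514.6, 142.5, 13.5]
ee_rot: [[-0.219, 0.976, 0.001], [0.976, 0.219, 0.003], [0.003, 0.002, -1.0]]
force: [-0.7, 0.8, -0.1]
grip_width: -0.4
t 12.7667 pos [514.6 142.5  13.5] F [-144.3 -139.6] yawF 0.4 tilt [ 0.003  0.002 -1.   ] f [-0.7  0.8 -0.1] grip -0.4
world [511.9 160.9  16. ] |w| 537 tool shift [18.6  1.4 -2.5] wz=0.4 total
level fix wx,wy [ 0.1 -0.2]
```

```bash
python3 -m pendant '[[[7,0,0],[0,0,0]],[[7,0,0],[0,0,0]],[[6,0,0],[0,0,0]],[[7,-6,0],[0,0,0]],[[8,-5,0],[0,0,0]],[[8,-4,0],[0,0,0]],[[8,-2.5,0],[0,0,0]],[[8,-1,0],[0,0,0]]]'; python3 nav.py F -159.5 -79 16 0; python3 look.py j
```

```text
time_s: 13.43
eef_pos: [482.4, 201.7, 16.4]
ee_rot: [[-0.219, 0.976, 0.005], [0.976, 0.219, 0.004], [0.003, 0.006, -1.0]]
force: [1.1, -2.2, 0.8]
grip_width: -0.0
t 13.4333 pos [482.4 201.7  16.4] F [-163.2  -74.9] yawF 0.4 tilt [ 0.003  0.006 -1.   ] f [ 1.1 -2.2  0.8] grip -0.0
world [486.8 198.5  16. ] |w| 526 tool shift [-4.1  3.6  0.4] wz=0.4 total
level fix wx,wy [ 0.3 -0.2]
level fix wx,wy [ 0.3 -0.2]
t 13.5333 pos [482.3 202.9  16.3] F [-163.   -73.7] yawF 0.5 tilt [ 0.003  0.006 -1.   ] f [ 0.6 -0.5 -0. ] grip -0.0
```

View pics/scene_j.png

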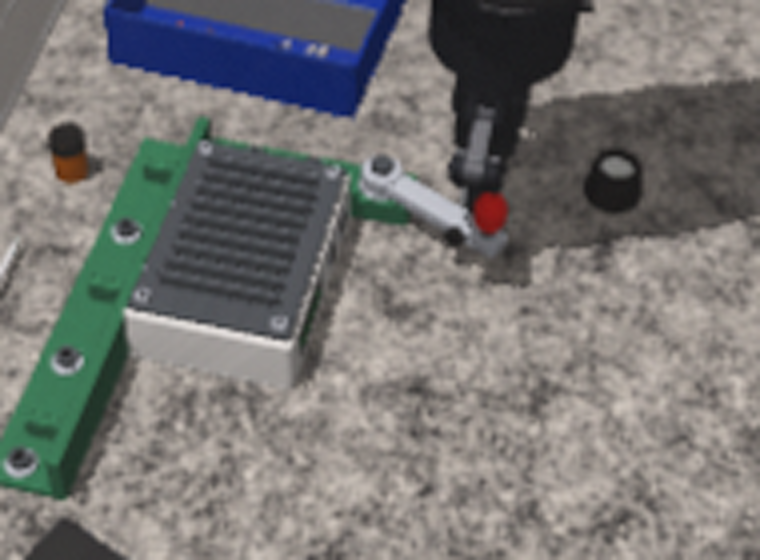

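View pics/top_j.png

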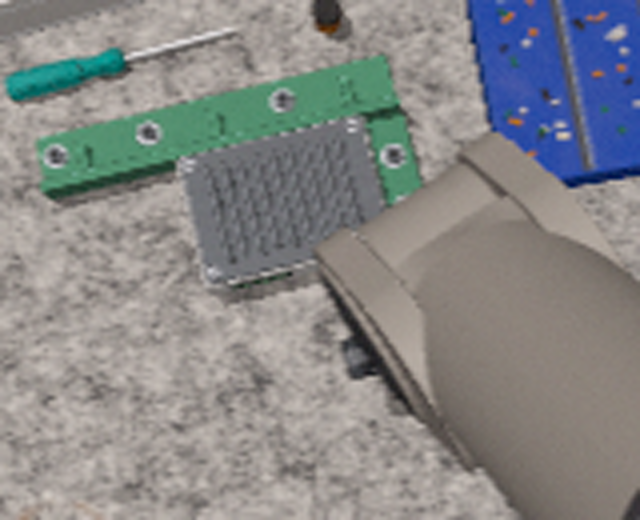

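```bash
python3 -m pendant '[[[8,2,0],[0,0,0]],[[8,4,0],[0,0,0]],[[8,5,0],[0,0,0]],[[6,7,0],[0,0,0]],[[4,7,0],[0,0,0]],[[3,7,0],[0,0,0]]]'; python3 nav.py F -123 -31 16 0; python3 look.py k
```

```text
time_s: 14.03
eef_pos: [505.7, 247.8, 16.0]
ee_rot: [[-0.22, 0.975, 0.002], [0.975, 0.22, 0.002], [0.001, 0.002, -1.0]]
force: [-2.4, -2.7, 1.1]
grip_width: -0.1
t 14.0333 pos [505.7 247.8  16. ] F [-130.6  -34.8] yawF 0.5 tilt [ 0.001  0.002 -1.   ] f [-2.4 -2.7  1.1] grip -0.1
world [512.3 253.1  16. ] |w| 571 tool shift [3.7 7.6 0. ] wz=0.5 total
level fix wx,wy [ 0.1 -0.1]
level fix wx,wy [ 0.1 -0.1]
t 14.1333 pos [506.5 248.3  16.1] F [-129.6  -34.4] yawF 0.5 tilt [ 0.002  0.004 -1.   ] f [-0.3  0.5 -0.3] grip 0.1
```

View pics/scene_k.png

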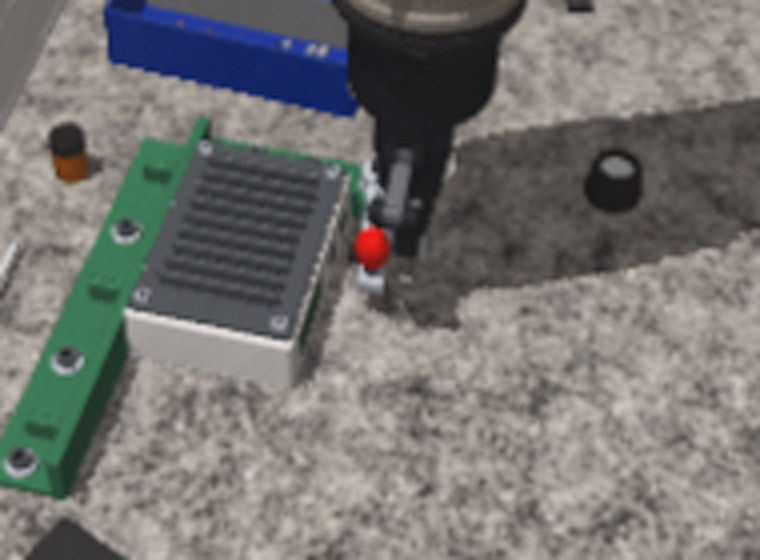

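```bash
python3 -m pendant '[[[1,5,0],[0,0,0]],[[0,4,0],[0,0,0]],[[0,4,0],[0,0,0]]]'; python3 nav.py;  python3 -m pendant '[[[0,4,0],[0,0,0]],[[0,4,0],[0,0,0]],[[0,4,0],[0,0,0]]]'; python3 nav.py
```

```text
time_s: 14.38
eef_pos: [513.2, 251.0, 14.9]
ee_rot: [[-0.221, 0.975, -0.009], [0.975, 0.221, -0.002], [0.0, -0.009, -1.0]]
force: [-37.5, -8.3, 33.2]
grip_width: 0.2
t 14.3833 pos [513.2 251.   14.9] F [-122.6  -33.3] yawF 0.5 tilt [ 0.    -0.009 -1.   ] f [-37.5  -8.3  33.2] grip 0.2
level fix wx,wy [-0.5 -0. ]
time_s: 14.63
eef_pos: [512.7, 250.7, 13.2]
ee_rot: [[-0.224, 0.974, -0.032], [0.975, 0.223, -0.011], [-0.004, -0.034, -0.999]]
force: [-26.5, -6.1, 22.9]
grip_width: 0.0
t 14.6333 pos [512.7 250.7  13.2] F [-123.1  -33.5] yawF 0.7 tilt [-0.004 -0.034 -0.999] f [-26.5  -6.1  22.9] grip 0.0
level fix wx,wy [-1.9  0.2]
```

```bash
python3 -m pendant '[[[0,-4,0],[0,0,0]],[[0,-10,0],[-1.9,0,0]],[[0,-20,0],[0,0,0]],[[0,-10,-30],[0,0,0]],[[0,-10,-40],[0,0,0]],[[-40,0,-40],[0,0,0]],[[-40,0,-20],[0,0,0]],[[-40,0,0],[0,0,0]],[[-40,0,0],[0,0,0]],[[-40,0,0],[0,0,0]],[[-40,0,0],[0,0,0]],[[0,0,0],[0,0,0]]]'; python3 look.py l
```

```text
time_s: 15.63
eef_pos: [515.6, 8.3, 143.1]
ee_rot: [[-0.23, 0.973, 0.011], [0.973, 0.23, 0.0], [-0.002, 0.011, -1.0]]
force: [-1.0, -1.6, -0.2]
grip_width: -0.4
level fix wx,wy [0.6 0.1]
t 15.7333 pos [514.7  14.  142.7] F [-171.5 -265.1] yawF 1.3 tilt [-0.     0.011 -1.   ] f [ 0.   0.2 -0.3] grip -0.1
```

View pics/scene_l.png

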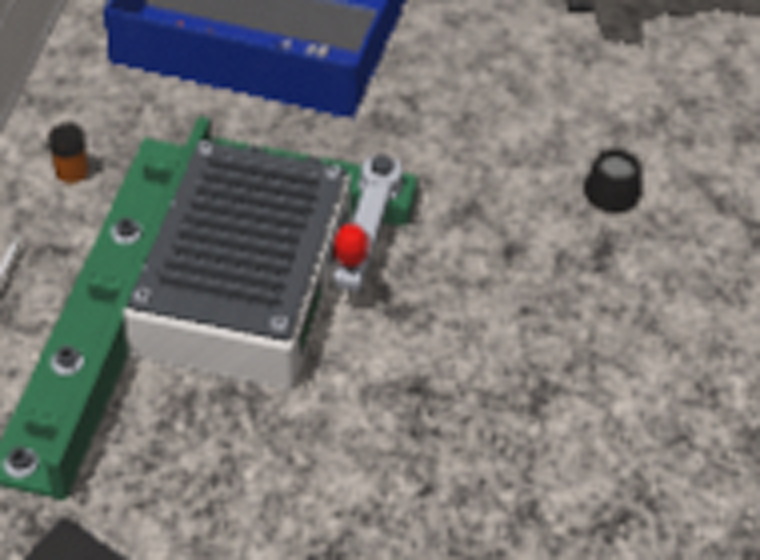

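View pics/top_l.png

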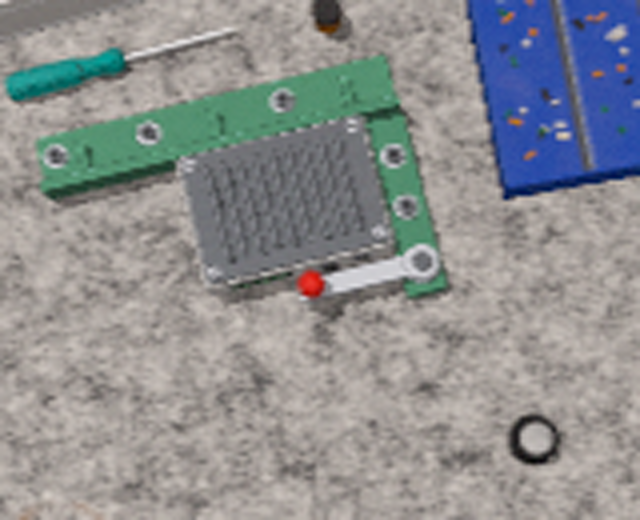

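```bash
python3 - <<'E'
from nav import *
Tp=np.load('top_l.npy',allow_pickle=True).item();S=np.load('scene_l.npy',allow_pickle=True).item()
f=lambda w:np.round(Tinv(F,[np.r_[w,0]])[0],1)
print('pin',f(ray(Tp,(240+421/4,130+262/4),32)),f(ray(S,(240+382/4,150+165/4),32)))
print('handle',f(ray(Tp,(240+311/4,130+284/4),50)),f(ray(S,(240+350/4,150+243/4),48)))
print('arm tip S',f(ray(S,(240+346/4,150+278/4),26)))
for n,z in ((2.0,0),(1.93,0)):
    a=np.pi/2+2-n;print(n,-106.5+75*np.cos(a),-79+75*np.sin(a))
E
python3 se.py l sBL 127 312 40 sFL 293 347 40 sFL 292 388 0 sBL 132 358 0 sBR 205 141 53 sFL 290 335 53 sFR 348 168 53 tBL 180 165 46 tFL 205 285 46 tBR 360 118 46
```

```text
level fix wx,wy [0.6 0. ]
pin [-104.8  -78.5] [-105.3  -81.2]
handle [-104.8   -3.7] [-105.2   -4.4]
arm tip S [-105.     1.9]
2.0 -106.5 -4.0
1.93 -111.74571355031496 -4.183674981004032
level fix wx,wy [0.6 0. ]
[5.7952e+02 3.0144e+02 2.1000e-01] res [[-0.9, 0.5], [0.0, 1.2], [0.4, 2.4], [-0.6, 0.6], [-0.3, -1.6], [-0.2, -1.8], [0.4, -1.0], [0.6, -0.6], [1.1, 0.4], [-0.2, 1.2]]
yaw in F -0.5 com,BL,BR,FL,FR in F [[-47.0, 1.9], [-0.5, 66.5], [-1.6, -63.5], [-92.5, 67.3], [-93.6, -62.6]]
tcp in body [-122.1 -268.2]
```

```bash
python3 -c "
from nav import *
st(); print(r.sign_off())"
```

```text
level fix wx,wy [0.6 0. ]
t 15.7333 pos [514.7  14.  142.7] F [-171.5 -265.1] yawF 1.3 tilt [-0.     0.011 -1.   ] f [ 0.   0.2 -0.3] grip -0.1
the job is handed in; nothing more can be done
None
```

I turned the housing about 68° by pushing near the right-hand corner of its connector face with the shut fingertips. I then pushed it flat to the fence and slid it along to the side stop. After a second press against the fence I swung the latch round to its hard stop, backed away and handed in at about 16 s. The sign-off gave no verdict.

**Housing, last images:**
- Its back edges are about 0.5 mm (left) and 1.6 mm (right) from the fence, with a yaw of −0.5°. The image fit left residuals of up to about 2.4 px, so these are good to only a few millimetres.
- Its right-hand end is about 1.5 mm from the side stop.
- Contact agrees: both presses on the front face stopped at the same depth (48 N, then 26 N), and the end push stopped hard at about 15–20 N.

**Latch, last images:** the handle and pin are equally far from the fence in both cameras, which puts it at about 2.0 rad. The final push met a hard stop at about 37 N.

**Other objects:** the jar, loupe and screwdriver look unmoved by eye. I did not measure them again, and the final scene view showed only the tip of the screwdriver. The arm was well clear of everything at hand-in.

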